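Clamp a watch movement with the coarse ring only

TASK

Push the brass carrier with the watch movement fully home under the green clamp stand, then turn only the wide outer (coarse) ring clockwise until the white pad bears on the movement with a gentle, firm press of about 13 N, and let go. The small black fine knob on top of the ring is already set: leave it exactly as it is, do not crush the movement, and leave the loupe and the oil cups alone.

Things in the scene. Friction and masses are not known exactly. Their poses are not given: they have to be found in the camera images.
- handle (a point): Black upright push plate at the outer end of the brass carrier: 8 mm thick along the travel, 30 mm wide, top 10 mm above this point, bottom 26 mm below; the point lies in its middle plane. x axis: the level direction in which the carrier is pushed home, roughly to the robot's left; z up. Free space in front. The movement lies loose in a round recess of the carrier, 104 mm behind the plate.
- carrier (a joint): Travel of the carrier: 0 m pulled out as at the start, 0.045 m at its hard stop (fully home, movement under the pad). It slides with about 1.5 N of friction and stays where it is left.
- coarse_ring (a point): Centre of the aluminium outer ring (coarse knob), half-way up, on its upright axis. The ring is 54 mm across and 24 mm high, knurled, with a red mark on top. The stand's top lies 14 mm below the ring's underside, so fingers can reach past it all round. z is up; the other axes turn with the ring, the red mark lies to -x.
- coarse (a joint): Coarse ring, rad, clockwise from above; starts at 0 to 0.2. Lowers the pad 7 mm a rad. The pad meets the movement after 0.45 to 1.25 rad of turning (packing height unknown: feel it); then 63 N of press a rad. Each newton shifts the torque at the ring by 0.007 N m, counterclockwise, on top of a dry friction of 0.15 N m (which at rest may act either way). Stays where left.
- fine_mark (a point): Outer end of the white line on top of the small black inner knob (the fine knob), 11 mm from the common axis. The knob is 26 mm across and 18 mm high, stands on top of the coarse ring (its top is 32 mm above the ring's centre) and turns at a touch (0.004 N m). It must not be turned: the mark may move less than 2 mm.
- pad: White nylon pad, 20 mm across, under the head of the stand on the knob axis; origin at the centre of its underside. It goes down as the coarse ring is turned clockwise. Its press on the movement must end between 7 and 20 N and must never exceed 25 N. The movement is a 36 mm disc, 9 mm thick.
- loupe: Bystander: eye loupe, black and brass, 35 mm across and 30 mm high, standing on the mat; origin under its centre. Not to be moved.
- oil_cups: Bystander: wooden stand with four coloured oil cups, 30 x 82 x 24 mm; origin under its centre. Not to be moved.
Mind the look-alikes: they are no part of the job. Leave any brown look-alike of the part that bears coarse_ring alone.

How it is judged:
By the outcome, as a careful person would: the job done as asked, in the order asked, and still so for the second after the job is handed in, with the robot touching nothing.
It also fails if it takes over 64 s, if anything falls off the work surface, if the arm or the gripper's body presses on something with over 40 N, if the wrist force passes 120 N, or if a joint passes its speed limit or range.

ROBOT

A 6-joint arm with a two-finger parallel gripper is mounted at the origin on a cart in front of the work surface, level with it; the furniture and walls round the work are solid. World frame = base frame: x ahead of the robot, y to its left, z up, the work surface at z = 0. Lengths are in m, angles in rad, forces in N, time in s.
With the tool pointing down it reaches from about 0.425 to 0.95 m from the base axis. Payload 3.5 kg.
Tool frame: the origin (TCP) lies at the very end of the fingers, on their centre line; the grasp point (between the pads) lies 19 mm behind it; z points along the fingers, y is the line along which they close (so a half turn about z gives the same grasp; the last joint's range is limited). The gripper opens to 85 mm and grips with 20 to 120 N. Pads are 22 mm wide; open, the fingers measure 114 mm over their backs; the gripper's body (76 mm by 85 mm) begins 54 mm behind the grasp point. The pads swing forward as they close: fully open they stand 13 mm farther back than shut.
Start: joints at [-1.468, 0.286, 1.577, -0, 1.279, -0.15], TCP at [0.169, -0.654, 0.231] pointing down, gripper open.
Joint ranges: [-2.77, 2.77], [-0.9, 2.22], [0.21, 2.48], [-1.53, 4.67], [0.24, 2.81], [-2.84, 2.84]. Speed limits (rad/s): [2.79, 2.79, 3.14, 3.14, 3.14, 3.14].

INTERFACE

Orientations are given as a unit quaternion [x, y, z, w].
In Python, from plant import ctrl gives the robot as it stands.
- The arm moves only by the tool carry_out, never from a script. Its argument "deltas" is one flat list of numbers, 6 for each row, row after row: the shift along the tool's x, y, z in m, then the turn, a rotation vector about the tool's x, y, z in rad. A call has 1 to 5 rows; each row is the pose to reach, as a shift and turn from the pose commanded when the call began, along the tool's axes at that moment; what a row does not reach only later rows make up. A row lasts 1/8 s, in which the tool goes at most 62.5 mm and 10.7 degrees, less where a joint would pass 70% of its speed; a pose out of reach is approached as far as the arm can. A call with a gripper value outside its range is refused whole. "grip" is the opening in per cent of the stroke, from 0 (shut) to 100 (fully open), set as the call begins (left out, the last holds). The fingers move at their own pace and stop on an object; "grip_force" is the grip in N (left out, the last holds). Time passes only in rows, so rows that repeat a pose let the fingers close. It gives the time, the measured TCP pose, the force, the opening and the grip force at its end, in the units of the state.
- ctrl.get_state(): the state, without advancing time (a new reading comes with each control period).
- ctrl.read_camera(name): name is "side" or "top" or "wrist"; returns (picture, depth): 400x640x3 uint8, red, green, blue; 400x640 float32, m along the optical axis (not along the pixel's ray), 0 where there is no reading.
- ctrl.camera_model(name): a dict with "intrinsics" (3x3 intrinsics, pixels), "extrinsics" (4x4, takes a point from world to camera coordinates); the wrist camera has in their place "hand_eye" (4x4, takes a point from camera to tool coordinates, whose origin is the TCP and whose axes are the flange's). Camera axes: x right, y down, z forward; pixel columns grow to the right and rows downward; lengths in m; the calibration is good to about 2 mm. The wrist camera is an equidistant fisheye: a pixel r from the principal point sees the ray r / f radians off the axis. A picture is of the moment at which its call begins: read the wrist's pose just before it. camera_model takes no time and is no camera call.
- ctrl.sign_off(): hands the job in; it is judged then, once.
Trained networks look in the newest picture that a camera, given by its name, has taken for a name from the list of things; names that differ only in an ending like _2 or _b are one class to them, and where a whole thing is asked for, a point or a joint stands for the part that bears it (a point fixed in the world has none). Each returns a list of dicts, best first, with "score" (0 to 1); they miss things now and then, are a little off and sometimes report something else, mostly with a low value. They report only what shows in the picture. A call takes as long as a camera call. They do not tell look-alikes from the thing itself.
- ctrl.find_in(camera, query): "uv" ([column, row] in pixels, amid what is visible of it).
The state is a dict: "time": time; "qpos": joint angles; "dq": joint speeds; "joint_efforts": joint torques, N m; "eef_pos": TCP position; "tcp_rot": TCP orientation; "contact_force": force on the tool from outside, world axes, zero at the start; "wrist_torque": the same for the moment, N m; "opening": opening from 0.0 (shut) to 1.0 (fully open); "finger_force": force on a finger pad.
Only numpy, scipy, OpenCV 4.12 (cv2) and the standard library are available. Lean on these libraries where they do the work, as an engineer would, in place of code of your own. Each camera call takes 0.05 s, during which the arm holds its last target. There are 200 camera calls.

## Working session

There is one attempt and no reset: what is moved stays moved. The work goes in short steps, Python scripts to look and compute and a tool call to move; the robot and the scene stay as the last step left them, time stands still between calls to the robot, and variables do not carry over. Pictures are saved under pics/ and viewed, at most 10 in all, crops included, and the job is handed in when it is done.

Besides the shell and the picture viewer there is one more tool, called after ">>>" by a JSON object that holds its "api" and its "payload". carry_out: Moves the arm, as the interface text tells. Its arguments: {"type":"object","properties":{"deltas":{"type":"array"},"grip":{"type":"number"},"grip_force":{"type":"number"}},"required":["deltas"]}

```bash
mkdir -p pics
cat > h.py <<'E'
import numpy as np, cv2
from scipy.spatial.transform import Rotation as R
from plant import ctrl
def world(cam,uv,d,w=2):
    m=ctrl.camera_model(cam);K=np.array(m["intrinsics"]);T=np.linalg.inv(np.array(m["extrinsics"]))
    u,v=int(round(uv[0])),int(round(uv[1]));p=d[max(v-w,0):v+w+1,max(u-w,0):u+w+1];p=p[p>0]
    z=np.median(p) if p.size else np.nan
    c=np.array([(uv[0]-K[0,2])/K[0,0]*z,(uv[1]-K[1,2])/K[1,1]*z,z,1]);return (T@c)[:3]
E
python3 - <<'E'
from h import *
print(ctrl.get_state())
for c in("side","top"):
    p,d=ctrl.read_camera(c);cv2.imwrite(f"pics/{c}0.png",p[:,:,::-1]);np.save(f"{c}0.npy",d)
    for q in("handle","coarse_ring","fine_mark","pad","loupe","oil_cups","carrier"):
        for r in ctrl.find_in(c,q)[:3]: print(c,q,np.round(r["uv"]),round(r["score"],2),np.round(world(c,r["uv"],d),3))
E
```

```text
{'time': 0.0, 'qpos': array([-1.46799871e+00,  2.87160931e-01,  1.57817506e+00, -1.44926100e-05,
        1.27861408e+00, -1.50019452e-01]), 'dq': array([ 7.21567020e-04, -1.93756681e-04,  2.05797367e-04,  1.43697346e-04,
        5.17996917e-05,  1.01731950e-03]), 'joint_efforts': array([-5.80735086e-04, -4.05980659e+01, -2.92627072e+01, -2.70881965e-04,
        5.79491563e-03, -6.36432027e-07]), 'eef_pos': array([ 0.16878347, -0.65287561,  0.22995139]), 'tcp_rot': array([ 9.92020121e-01,  1.26074143e-01,  2.08930207e-05, -1.17854397e-03]), 'contact_force': array([-0.09420864,  0.80954093, -0.12348158]), 'wrist_torque': array([ 0.04255903, -0.00747311, -0.01209312]), 'finger_force': 0.0, 'opening': 0.995430042382031}
side handle [356. 209.] 0.62 [ 0.475 -0.272  0.026]
side coarse_ring [344. 201.] 0.52 [ 0.466 -0.112  0.131]
side coarse_ring [312. 297.] 0.25 [0.449 0.192 0.027]
side fine_mark [347. 194.] 0.52 [ 0.463 -0.128  0.146]
side loupe [310. 299.] 0.5 [0.452 0.192 0.022]
side oil_cups [284. 201.] 0.63 [ 0.734 -0.29   0.01 ]
side carrier [359. 206.] 0.65 [ 0.471 -0.286  0.03 ]
top handle [353. 232.] 0.82 [ 0.482 -0.231  0.028]
top coarse_ring [422. 259.] 0.71 [ 0.399 -0.416  0.138]
top coarse_ring [325. 229.] 0.68 [ 0.476 -0.142  0.159]
top coarse_ring [376. 156.] 0.42 [ 0.733 -0.304  0.007]
top loupe [221. 234.] 0.54 [0.464 0.178 0.031]
top oil_cups [373. 153.] 0.53 [ 0.739 -0.295  0.011]
top carrier [374. 152.] 0.58 [ 0.741 -0.297  0.013]
top carrier [325. 231.] 0.17 [ 0.469 -0.141  0.158]
```

View pics/side0.png

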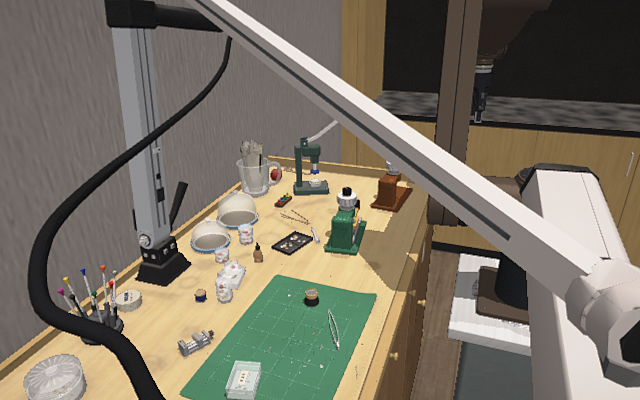

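View pics/top0.png

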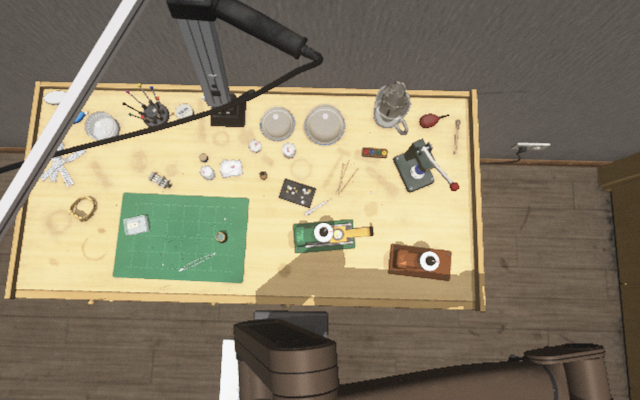

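Candidates for the ring: the green stand at top (325,231) and side (347,197), and the brown look-alike at top (428,260) and side (392,170). The description says green. In the top picture, the carrier's dark plate is near (371,231). I'll check this in a close crop.

Run:
```python
import cv2,numpy as np
from h import *
a=cv2.imread("pics/top0.png")[210:260,285:385];b=cv2.imread("pics/side0.png")[180:255,310:380]
a=cv2.resize(a,None,fx=7,fy=7,interpolation=cv2.INTER_CUBIC)
cv2.imwrite("pics/crop0.png",a)
d=np.load("top0.npy")
for uv in [(372,231),(372,227),(372,235),(366,231),(360,232),(350,232),(338,233),(325,231),(318,231),(332,231),(300,240)]: print(uv,np.round(world("top",uv,d,0),3))
m=ctrl.camera_model("top");print(np.round(m["intrinsics"],1),np.round(m["extrinsics"],3)); print(np.round(ctrl.camera_model("wrist")["hand_eye"],3),ctrl.camera_model("wrist")["intrinsics"])
```

```text
(372, 231) [ 0.483 -0.286  0.051]
(372, 227) [ 0.495 -0.285  0.057]
(372, 235) [ 0.472 -0.288  0.04 ]
(366, 231) [ 0.486 -0.271  0.023]
(360, 232) [ 0.482 -0.252  0.023]
(350, 232) [ 0.481 -0.221  0.03 ]
(338, 233) [ 0.476 -0.184  0.035]
(325, 231) [ 0.469 -0.142  0.16 ]
(318, 231) [ 0.471 -0.122  0.14 ]
(332, 231) [ 0.472 -0.162  0.136]
(300, 240) [ 0.447 -0.07   0.106]
[[444.7   0.  316. ]
 [  0.  444.7 193.9]
 [  0.    0.    1. ]] [[ 0.026 -1.    -0.003 -0.128]
 [-0.984 -0.025 -0.176  0.591]
 [ 0.176  0.007 -0.984  1.32 ]
 [ 0.     0.     0.     1.   ]]
[[-0.001 -0.958 -0.286  0.072]
 [ 1.    -0.001 -0.     0.001]
 [ 0.    -0.286  0.958 -0.142]
 [ 0.     0.     0.     1.   ]] [[309.70691629   0.         320.85851996]
 [  0.         309.70691629 199.70438725]
 [  0.           0.           1.        ]]
```

View pics/crop0.png

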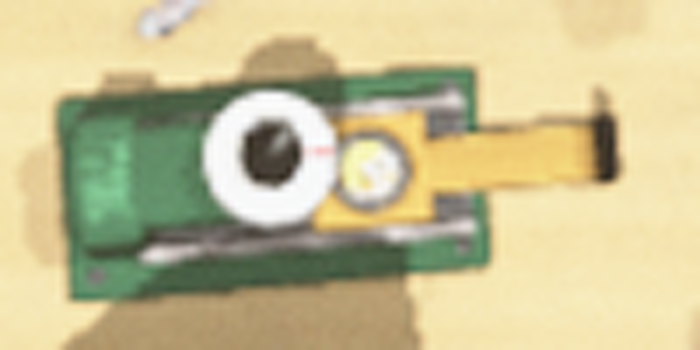

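The crop confirms it: green stand, with the ring and black knob at top ≈(324,231.7), the red mark pointing right at (330,231.5), and the plate at (371,231). Next I move above it for a wrist-camera view.

>>> {"api": "carry_out", "payload": {"deltas": [0.04, -0.03, -0.03, 0, 0, 0.03, 0.08, -0.06, -0.06, 0, 0, 0.06, 0.12, -0.09, -0.07, 0, 0, 0.09, 0.16, -0.12, -0.07, 0, 0, 0.12, 0.2, -0.15, -0.07, 0, 0, 0.15], "grip": 0}}

```text
time: 1.42
eef_pos: [0.3258, -0.457, 0.3019]
tcp_rot: [0.999, 0.051, 0.0, 0.0]
contact_force: [0.2, -0.1, 0.0]
opening: -0.003
finger_force: 0.0
```

>>> {"api": "carry_out", "payload": {"deltas": [0.05, -0.03, 0, 0, 0, 0, 0.09, -0.06, 0, 0, 0, 0, 0.14, -0.1, 0, 0, 0, 0, 0.16, -0.115, 0, 0, 0, 0, 0.16, -0.115, 0, 0, 0, 0]}}

```text
time: 2.05
eef_pos: [0.4734, -0.326, 0.3014]
tcp_rot: [0.999, 0.053, 0.0, 0.0]
contact_force: [-1.0, -0.0, -0.6]
opening: 0.004
finger_force: 0.0
```

```bash
cat >> h.py <<'E'
def wcloud(d,s):
    m=ctrl.camera_model("wrist");K=np.array(m["intrinsics"]);H=np.array(m["hand_eye"])
    v,u=np.mgrid[:400,:640];x=u-K[0,2];y=v-K[1,2];r=np.hypot(x,y)+1e-9;t=r/K[0,0]
    k=np.tan(np.minimum(t,1.4))/r;c=np.stack([x*k*d,y*k*d,d],-1)
    p=c@H[:3,:3].T+H[:3,3];return R.from_quat(s["tcp_rot"]).apply(p.reshape(-1,3)).reshape(p.shape)+s["eef_pos"]
def tcloud(d,c="top"):
    m=ctrl.camera_model(c);K=np.array(m["intrinsics"]);T=np.linalg.inv(np.array(m["extrinsics"]))
    v,u=np.mgrid[:400,:640];p=np.stack([(u-K[0,2])/K[0,0]*d,(v-K[1,2])/K[1,1]*d,d],-1);return p@T[:3,:3].T+T[:3,3]
E
python3 - <<'E'
from h import *
s=ctrl.get_state();print(s["time"],s["eef_pos"],s["tcp_rot"],s["contact_force"],s["wrist_torque"])
p,d=ctrl.read_camera("wrist");np.save("w1.npy",d);cv2.imwrite("pics/w1.png",p[:,:,::-1])
C=wcloud(d,s);np.save("w1c.npy",C)
for q in("handle","coarse_ring","fine_mark"):
    for r in ctrl.find_in("wrist",q)[:3]:
        u,v=np.round(r["uv"]).astype(int);print(q,u,v,round(r["score"],2),np.round(C[v,u],3))
E
```

```text
2.05 [ 0.47340032 -0.32602334  0.30141414] [9.98588582e-01 5.31115578e-02 1.83568659e-05 7.54138990e-05] [-0.95699259 -0.04775216 -0.64802268] [-0.00379742  0.01523387 -0.00709224]
handle 247 152 0.57 [ 0.479 -0.224  0.027]
coarse_ring 402 250 0.92 [ 0.406 -0.425  0.137]
coarse_ring 162 162 0.71 [ 0.48  -0.152  0.139]
fine_mark 148 172 0.83 [ 0.472 -0.145  0.157]
fine_mark 415 262 0.78 [ 0.402 -0.436  0.159]
```

View pics/w1.png

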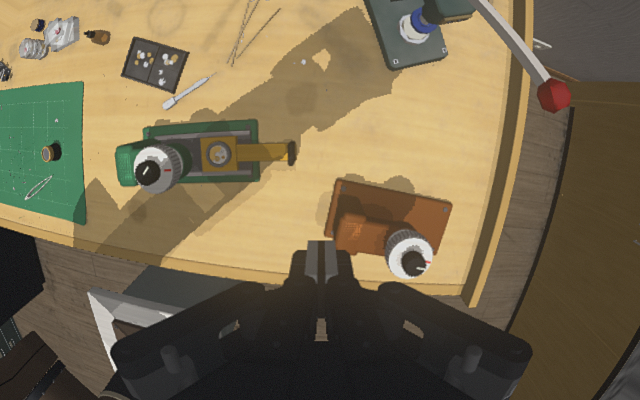

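The wrist view shows the green stand's ring at about (157,168), its knob with the white line at (148,172), and the plate at (292,153). The brown look-alike is at (410,250). Now I measure the geometry.

Run:
```python
from h import *
W=np.load("w1c.npy");T=tcloud(np.load("top0.npy"));P=cv2.imread("pics/w1.png")
for n,C in(("w",W),("t",T)):
    Q=C.reshape(-1,3)
    def box(x0,x1,y0,y1,z0,z1): 
        k=(Q[:,0]>x0)&(Q[:,0]<x1)&(Q[:,1]>y0)&(Q[:,1]<y1)&(Q[:,2]>z0)&(Q[:,2]<z1);return Q[k]
    for nm,b in(("ringtop",(.42,.53,-.2,-.09,.13,.145)),("knobtop",(.44,.51,-.18,-.1,.15,.17)),("plate",(.45,.52,-.31,-.27,.034,.08)),("tongue",(.45,.52,-.275,-.235,.015,.03)),("brown_hi",(.33,.46,-.5,-.3,.06,.12)),("brownring",(.33,.46,-.5,-.3,.12,.17))):
        q=box(*b)
        if len(q)<3: print(n,nm,len(q));continue
        c,(w,h),a=cv2.minAreaRect((q[:,:2]*1000).astype(np.float32))
        print(n,nm,len(q),"mean",np.round(q.mean(0),4),"min",np.round(q.min(0),3),"max",np.round(q.max(0),3),"rect",np.round(c,1),round(w,1),round(h,1),round(a,1))
    # stand base outline via low heights
    q=box(.40,.54,-.245,-.06,.008,.02)
    if len(q)>5: print("base",cv2.minAreaRect((q[:,:2]*1000).astype(np.float32)))
```

```text
w ringtop 1134 mean [ 0.4721 -0.1457  0.1375] min [ 0.441 -0.166  0.13 ] max [ 0.497 -0.112  0.145] rect [ 469.5 -139. ] 54.6 54.3 27.3
w knobtop 413 mean [ 0.4701 -0.1405  0.1569] min [ 0.456 -0.152  0.15 ] max [ 0.482 -0.127  0.16 ] rect [ 469.3 -139.4] 24.8 26.0 88.7
w plate 165 mean [ 0.4868 -0.287   0.0524] min [ 0.471 -0.292  0.035] max [ 0.501 -0.282  0.056] rect [ 486.4 -286.4] 29.6 9.0 4.7
w tongue 511 mean [ 0.4828 -0.2547  0.0264] min [ 0.468 -0.275  0.02 ] max [ 0.496 -0.235  0.029] rect [ 481.6 -255.1] 24.8 41.1 5.2
w brown_hi 2526 mean [ 0.4083 -0.3884  0.0961] min [ 0.375 -0.454  0.06 ] max [ 0.431 -0.35   0.12 ] rect [ 399.9 -401.6] 101.3 55.5 82.8
w brownring 1742 mean [ 0.4023 -0.4329  0.1411] min [ 0.369 -0.465  0.12 ] max [ 0.424 -0.41   0.161] rect [ 397.1 -437.4] 55.1 54.8 81.0
base ((483.6427307128906, -149.473876953125), (118.9522705078125, 175.94821166992188), 2.951279878616333)
t ringtop 220 mean [ 0.4689 -0.135   0.1389] min [ 0.442 -0.162  0.132] max [ 0.495 -0.11   0.145] rect [ 468.7 -136.3] 52.0 51.3 1.5
t knobtop 63 mean [ 0.4687 -0.1358  0.1585] min [ 0.458 -0.147  0.151] max [ 0.481 -0.125  0.164] rect [ 469.5 -136.1] 22.7 22.6 1.2
t plate 32 mean [ 0.4854 -0.2826  0.0519] min [ 0.471 -0.288  0.039] max [ 0.499 -0.278  0.061] rect [ 485.  -282.7] 27.1 8.1 3.6
t tongue 79 mean [ 0.4824 -0.2546  0.0265] min [ 0.469 -0.274  0.021] max [ 0.495 -0.236  0.03 ] rect [ 482.1 -255.2] 24.2 38.7 3.3
t brown_hi 423 mean [ 0.4012 -0.38    0.098 ] min [ 0.374 -0.425  0.06 ] max [ 0.431 -0.348  0.12 ] rect [ 400.7 -387.9] 78.2 55.6 83.8
t brownring 320 mean [ 0.3959 -0.4325  0.1423] min [ 0.37  -0.462  0.121] max [ 0.423 -0.407  0.163] rect [ 396.7 -434.3] 52.2 53.5 42.7
base ((471.69976806640625, -148.36351013183594), (174.1131591796875, 133.3207550048828), 89.65306854248047)
```

>>> {"api": "carry_out", "payload": {"deltas": [0.01, 0.0, 0.055, 0, 0, 0, 0.017, -0.004, 0.11, 0, 0, 0, 0.017, -0.006, 0.165, 0, 0, 0, 0.017, -0.006, 0.22, 0, 0, 0, 0.017, -0.006, 0.268, 0, 0, 0]}}

```text
time: 2.88
eef_pos: [0.4874, -0.3206, 0.0314]
tcp_rot: [0.999, 0.05, -0.0, -0.0]
contact_force: [-0.2, -0.3, -1.1]
opening: -0.0
finger_force: 0.0
```

>>> {"api": "carry_out", "payload": {"deltas": [0, 0, 0, 0, 0, 0, 0, -0.004, 0, 0, 0, 0, 0, -0.008, 0, 0, 0, 0, 0, -0.012, 0, 0, 0, 0, 0, -0.014, 0, 0, 0, 0]}}

```text
time: 3.5
eef_pos: [0.4877, -0.3058, 0.0345]
tcp_rot: [0.999, 0.052, 0.001, 0.001]
contact_force: [0.0, 0.3, 0.4]
opening: 0.003
finger_force: 0.0
```

>>> {"api": "carry_out", "payload": {"deltas": [0, -0.005, 0, 0, 0, 0, 0, -0.011, 0, 0, 0, 0, 0, -0.017, 0, 0, 0, 0, 0, -0.023, 0, 0, 0, 0, 0, -0.029, 0, 0, 0, 0]}}

```text
time: 4.12
eef_pos: [0.4843, -0.2766, 0.0334]
tcp_rot: [0.999, 0.051, 0.0, 0.0]
contact_force: [0.6, -1.6, 0.6]
opening: -0.003
finger_force: 0.9
```

>>> {"api": "carry_out", "payload": {"deltas": [0, -0.003, 0, 0, 0, 0, 0, -0.006, 0, 0, 0, 0, 0, -0.009, 0, 0, 0, 0, 0, -0.012, 0, 0, 0, 0, 0, -0.014, 0, 0, 0, 0]}}

```text
time: 4.75
eef_pos: [0.4827, -0.2628, 0.0332]
tcp_rot: [0.999, 0.051, -0.0, -0.0]
contact_force: [-0.1, -1.3, 0.4]
opening: 0.001
finger_force: 0.8
```

>>> {"api": "carry_out", "payload": {"deltas": [0, -0.001, 0, 0, 0, 0, 0, -0.002, 0, 0, 0, 0, 0, -0.002, 0, 0, 0, 0]}}

```text
time: 5.12
eef_pos: [0.4825, -0.2609, 0.0333]
tcp_rot: [0.999, 0.051, -0.0, -0.0]
contact_force: [0.6, -1.2, 0.1]
opening: -0.003
finger_force: 0.5
```

>>> {"api": "carry_out", "payload": {"deltas": [0, -0.001, 0, 0, 0, 0, 0, -0.002, 0, 0, 0, 0, 0, -0.003, 0, 0, 0, 0]}}

```text
time: 5.5
eef_pos: [0.4822, -0.2584, 0.0333]
tcp_rot: [0.999, 0.052, 0.0, 0.001]
contact_force: [-0.8, -4.0, -1.8]
opening: -0.001
finger_force: 2.1
```

>>> {"api": "carry_out", "payload": {"deltas": [0, -0.001, 0, 0, 0, 0, 0, -0.002, 0, 0, 0, 0]}}

```text
time: 5.75
eef_pos: [0.4823, -0.2583, 0.0335]
tcp_rot: [0.999, 0.052, 0.001, 0.003]
contact_force: [0.1, -9.2, -3.4]
opening: -0.003
finger_force: 5.1
```

The carrier stopped hard at 9 N. Back off, rise and open the gripper.

>>> {"api": "carry_out", "payload": {"deltas": [0, 0.025, 0, 0, 0, 0, 0, 0.03, -0.055, 0, 0, 0, 0, 0.03, -0.11, 0, 0, 0, 0, 0.03, -0.17, 0, 0, 0, 0, 0.03, -0.21, 0, 0, 0]}}

```text
time: 6.38
eef_pos: [0.4858, -0.2869, 0.247]
tcp_rot: [0.999, 0.051, 0.001, 0.001]
contact_force: [0.5, 0.1, -0.3]
opening: 0.001
finger_force: 0.0
```

>>> {"api": "carry_out", "payload": {"deltas": [0, -0.04, 0, 0, 0, 0, 0.0, -0.07, 0, 0, 0, 0, 0, -0.07, 0, 0, 0, 0, 0, -0.07, 0, 0, 0, 0, 0, -0.07, 0, 0, 0, 0], "grip": 100, "grip_force": 40}}

```text
time: 7.0
eef_pos: [0.478, -0.2173, 0.2432]
tcp_rot: [0.999, 0.051, -0.0, -0.0]
contact_force: [-0.0, 0.5, 0.5]
opening: 1.0
finger_force: 0.0
```

Run:
```python
from h import *
s=ctrl.get_state();print(s["time"],s["eef_pos"],s["tcp_rot"],np.round(s["qpos"],3),s["opening"],s["wrist_torque"])
p,d=ctrl.read_camera("wrist");cv2.imwrite("pics/w2.png",p[:,:,::-1])
C=wcloud(d,s);p2,dt=ctrl.read_camera("top");T=tcloud(dt)
np.save("w2c.npy",C)
for n,Z in(("w",C),("t",T)):
    Q=Z.reshape(-1,3)
    for nm,b in(("ringtop",(.42,.53,-.2,-.09,.13,.145)),("knobtop",(.44,.51,-.18,-.1,.15,.165)),("plate",(.45,.52,-.27,-.21,.04,.08)),("standtop",(.43,.51,-.18,-.06,.08,.115))):
        k=np.all((Q>np.array(b[::2]))&(Q<np.array(b[1::2])),1);q=Q[k]
        if len(q)>3:
            c,wh,a=cv2.minAreaRect((q[:,:2]*1000).astype(np.float32));print(n,nm,len(q),"zmed",np.round(np.median(q[:,2]),4),"rect",np.round(c,1),np.round(wh,1),round(a,1),np.round(q.max(0),3))
for r in ctrl.find_in("wrist","fine_mark")[:2]:
    u,v=np.round(r["uv"]).astype(int);print(u,v,r["score"],C[v,u])
```

```text
7.0 [ 0.47804194 -0.2172612   0.24319941] [ 9.98706287e-01  5.08499091e-02 -1.30055311e-04 -1.46917792e-04] [-0.62  -0.056  1.93   0.     1.269  0.849] 1.000225770307926 [ 0.00310896 -0.03253823 -0.00392862]
w ringtop 2078 zmed 0.1379 rect [ 469.6 -138.4] [54.5 54.9] 4.0 [ 0.497 -0.111  0.145]
w knobtop 762 zmed 0.1577 rect [ 469.2 -138.4] [25.3 26. ] 18.1 [ 0.483 -0.125  0.16 ]
w plate 232 zmed 0.0534 rect [ 480.9 -241.1] [29.8  8.8] 6.5 [ 0.496 -0.236  0.057]
w standtop 2135 zmed 0.0986 rect [ 465.9 -110.4] [ 55.6 104.2] 4.9 [ 0.493 -0.06   0.115]
t ringtop 21 zmed 0.139 rect [ 483.9 -116.1] [ 7.3 28.5] 55.8 [ 0.495 -0.11   0.143]
t standtop 260 zmed 0.0998 rect [461.2 -85.4] [55.1 50. ] 1.3 [ 0.489 -0.06   0.107]
222 204 0.74 [ 0.4716136  -0.13989226  0.15886403]
518 287 0.73 [ 0.40704197 -0.43251626  0.1521164 ]
```

View pics/w2.png

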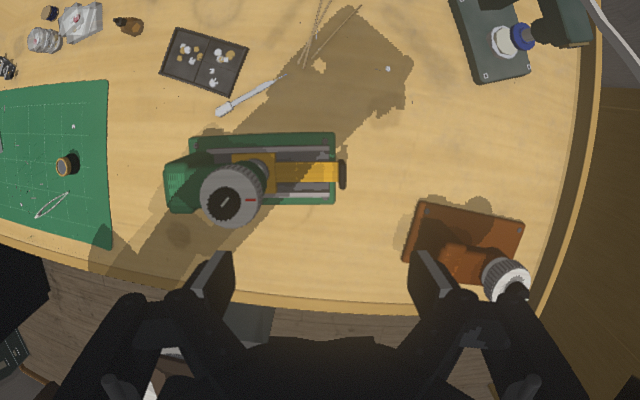

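>>> {"api": "carry_out", "payload": {"deltas": [0, -0.03, 0, 0, 0, -0.12, 0, -0.06, 0, 0, 0, -0.25, 0, -0.08, 0, 0, 0, -0.38, 0, -0.08, 0, 0, 0, -0.5, 0, -0.08, 0, 0, 0, -0.5]}}

```text
time: 7.78
eef_pos: [0.4698, -0.1368, 0.2434]
tcp_rot: [0.955, 0.296, 0.0, 0.0]
contact_force: [0.1, -1.2, -0.7]
opening: 1.006
finger_force: 0.0
```

Run:
```python
from h import *
s=ctrl.get_state();print(s["time"],s["eef_pos"],s["tcp_rot"],np.round(s["qpos"],3),s["wrist_torque"])
r=R.from_quat(s["tcp_rot"]);print("tool delta",r.inv().apply(np.array([.4694,-.138,.110])-s["eef_pos"]))
p,d=ctrl.read_camera("wrist");C=wcloud(d,s);Q=C.reshape(-1,3)
for b in((.42,.53,-.2,-.09,.13,.145),(.44,.51,-.18,-.1,.15,.165)):
    q=Q[np.all((Q>np.array(b[::2]))&(Q<np.array(b[1::2])),1)]
    print(len(q),cv2.minAreaRect((q[:,:2]*1000).astype(np.float32)),np.median(q[:,2]))
```

```text
7.775 [ 0.4698232  -0.13677507  0.24338953] [9.55115438e-01 2.96233855e-01 4.88762632e-05 4.17539602e-05] [-0.491 -0.143  2.008  0.     1.276  0.478] [-0.0196204   0.02399101  0.02592986]
tool delta [-0.00105123  0.00075596  0.13338954]
2317 ((469.5243225097656, -137.6946563720703), (54.373268127441406, 54.611080169677734), 31.83019256591797) 0.137873926007822
834 ((469.01953125, -137.7428436279297), (25.845470428466797, 25.39089012145996), 1.9520527124404907) 0.15773416808221286
```

>>> {"api": "carry_out", "payload": {"deltas": [-0.001, 0.001, 0.03, 0, 0, 0, -0.001, 0.001, 0.065, 0, 0, 0, -0.001, 0.001, 0.1, 0, 0, 0, -0.001, 0.001, 0.12, 0, 0, 0, -0.001, 0.001, 0.133, 0, 0, 0]}}

```text
time: 8.45
eef_pos: [0.4691, -0.1383, 0.1091]
tcp_rot: [0.955, 0.296, -0.001, -0.001]
contact_force: [0.3, -0.3, 0.5]
opening: 1.001
finger_force: 0.0
```

>>> {"api": "carry_out", "payload": {"deltas": [0, 0, 0, 0, 0, 0]}}

```text
time: 8.57
eef_pos: [0.469, -0.1381, 0.1096]
tcp_rot: [0.955, 0.296, -0.001, -0.001]
contact_force: [0.6, 0.3, 0.5]
opening: 1.001
finger_force: 0.0
```

>>> {"api": "carry_out", "payload": {"deltas": [0, 0, 0, 0, 0, 0, 0, 0, 0, 0, 0, 0, 0, 0, 0, 0, 0, 0, 0, 0, 0, 0, 0, 0, 0, 0, 0, 0, 0, 0], "grip": 40, "grip_force": 40}}

```text
time: 9.2
eef_pos: [0.4694, -0.1373, 0.1118]
tcp_rot: [0.955, 0.297, -0.0, -0.001]
contact_force: [-4.1, 2.9, 4.9]
opening: 0.618
finger_force: 42.8
```

```bash
cat > st.py <<'E'
from h import *
s=ctrl.get_state();w=[s["wrist_torque"]]
y=-2*np.arctan2(s["tcp_rot"][1],s["tcp_rot"][0])
for _ in range(6): ctrl.read_camera("side");w.append(ctrl.get_state()["wrist_torque"])
print(s["time"],"turn",round(y,4),"F",np.round(s["contact_force"],2),"T mean",np.round(np.mean(w,0),4),"std",np.round(np.std(w,0),3),"q6",round(s["qpos"][5],3),"eff6",round(s["joint_efforts"][5],4),np.round(s["eef_pos"],4),round(s["opening"],3),s["finger_force"])
E
python3 st.py
```

```text
9.2 turn -0.6023 F [-4.11  2.88  4.85] T mean [ 0.6397  0.5526 -0.0612] std [0.026 0.021 0.03 ] q6 0.475 eff6 -0.0655 [ 0.4694 -0.1373  0.1118] 0.618 42.78471529483795
```

>>> {"api": "carry_out", "payload": {"deltas": [0, 0, 0, 0, 0, 0.03, 0, 0, 0, 0, 0, 0.06, 0, 0, 0, 0, 0, 0.1]}}

```text
time: 9.88
eef_pos: [0.4694, -0.1373, 0.1118]
tcp_rot: [0.969, 0.248, -0.0, -0.001]
contact_force: [-4.0, 3.6, 6.3]
opening: 0.62
finger_force: 42.8
```

```bash
python3 st.py
```

```text
9.875 turn -0.5022 F [-3.99  3.64  6.32] T mean [ 0.6079  0.5728 -0.1143] std [0.029 0.038 0.095] q6 0.575 eff6 -0.0362 [ 0.4694 -0.1373  0.1118] 0.62 42.783182859420776
```

>>> {"api": "carry_out", "payload": {"deltas": [0, 0, 0, 0, 0, 0.03, 0, 0, 0, 0, 0, 0.06, 0, 0, 0, 0, 0, 0.1]}}

```text
time: 10.55
eef_pos: [0.4694, -0.1373, 0.1119]
tcp_rot: [0.98, 0.2, -0.0, -0.001]
contact_force: [-3.9, 3.6, 4.4]
opening: 0.62
finger_force: 42.8
```

```bash
python3 st.py
```

```text
10.55 turn -0.4022 F [-3.94  3.61  4.4 ] T mean [ 0.6146  0.5661 -0.0979] std [0.036 0.011 0.121] q6 0.675 eff6 -0.0362 [ 0.4694 -0.1373  0.1119] 0.62 42.78217613697052
```

```bash
sed -i 's/print(s\["time"\]/print("Tz",np.round(np.array(w)[:,2],3));&/' st.py
```

>>> {"api": "carry_out", "payload": {"deltas": [0, 0, 0, 0, 0, 0.025, 0, 0, 0, 0, 0, 0.05]}}

```text
time: 11.1
eef_pos: [0.4694, -0.1373, 0.1118]
tcp_rot: [0.985, 0.175, -0.0, -0.001]
contact_force: [-3.1, 4.1, 5.4]
opening: 0.616
finger_force: 42.8
```

```bash
python3 st.py
```

```text
Tz [ 0.085 -0.05  -0.058 -0.106 -0.051 -0.054 -0.101]
11.1 turn -0.3526 F [-3.11  4.06  5.43] T mean [ 0.6057  0.5523 -0.048 ] std [0.042 0.041 0.059] q6 0.725 eff6 0.0344 [ 0.4694 -0.1373  0.1118] 0.616 42.78501749038696
```

Create r.py:
```python
import json
from h import *
s=ctrl.get_state();y=-2*np.arctan2(s["tcp_rot"][1],s["tcp_rot"][0])
r=[float(y),float(s["wrist_torque"][2]),float(s["joint_efforts"][5])]+[float(v) for v in s["contact_force"]]
open("log.txt","a").write(json.dumps(r)+"\n");print(round(s["time"],2),np.round(r,4),round(float(s["dq"][5]),3))
```

```text
(no output)
```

>>> {"api": "carry_out", "payload": {"deltas": [0, 0, 0, 0, 0, 0.04]}}

```text
time: 11.52
eef_pos: [0.4694, -0.1374, 0.1118]
tcp_rot: [0.988, 0.155, -0.0, -0.001]
contact_force: [-3.4, 3.4, 5.0]
opening: 0.62
finger_force: 42.8
```

```bash
python3 r.py
```

```text
11.53 [-0.3122  0.1107 -0.0594 -3.4315  3.3667  4.9738] 0.323
```

>>> {"api": "carry_out", "payload": {"deltas": [0, 0, 0, 0, 0, 0.04]}}

```text
time: 11.65
eef_pos: [0.4694, -0.1373, 0.1118]
tcp_rot: [0.991, 0.136, -0.0, -0.001]
contact_force: [-3.6, 2.4, 5.9]
opening: 0.62
finger_force: 42.8
```

```bash
python3 r.py
```

```text
11.65 [-0.2721  0.0968 -0.0269 -3.5808  2.4277  5.888 ] 0.316
```

>>> {"api": "carry_out", "payload": {"deltas": [0, 0, 0, 0, 0, 0.04]}}

```text
time: 11.78
eef_pos: [0.4694, -0.1373, 0.1118]
tcp_rot: [0.993, 0.116, -0.0, -0.001]
contact_force: [-3.3, 3.1, 6.5]
opening: 0.618
finger_force: 42.8
```

```bash
python3 r.py
```

```text
11.78 [-0.2322  0.2032 -0.0263 -3.3045  3.1014  6.4811] 0.316
```

>>> {"api": "carry_out", "payload": {"deltas": [0, 0, 0, 0, 0, 0.04]}}

```text
time: 11.9
eef_pos: [0.4694, -0.1374, 0.1119]
tcp_rot: [0.995, 0.096, -0.0, -0.001]
contact_force: [-2.9, 2.9, 5.5]
opening: 0.621
finger_force: 42.8
```

```bash
python3 r.py
```

```text
11.9 [-0.1921  0.1189 -0.0263 -2.8893  2.8675  5.4886] 0.318
```

>>> {"api": "carry_out", "payload": {"deltas": [0, 0, 0, 0, 0, 0.025]}}

```text
time: 12.02
eef_pos: [0.4694, -0.1374, 0.1118]
tcp_rot: [0.996, 0.084, -0.0, -0.001]
contact_force: [-3.2, 4.2, 5.8]
opening: 0.615
finger_force: 42.8
```

```bash
python3 r.py
```

```text
12.03 [-0.1675  0.1763  0.0493 -3.1589  4.1991  5.796 ] 0.195
```

>>> {"api": "carry_out", "payload": {"deltas": [0, 0, 0, 0, 0, 0.025]}}

```text
time: 12.15
eef_pos: [0.4694, -0.1374, 0.1119]
tcp_rot: [0.997, 0.071, -0.0, -0.001]
contact_force: [-4.5, 3.3, 5.8]
opening: 0.614
finger_force: 42.8
```

```bash
python3 r.py
```

```text
12.15 [-0.1426  0.1508  0.0351 -4.5255  3.2673  5.7902] 0.198
```

>>> {"api": "carry_out", "payload": {"deltas": [0, 0, 0, 0, 0, 0.025]}}

```text
time: 12.28
eef_pos: [0.4694, -0.1374, 0.1119]
tcp_rot: [0.998, 0.059, -0.0, -0.001]
contact_force: [-3.1, 3.3, 5.2]
opening: 0.615
finger_force: 42.7
```

```bash
python3 r.py
```

```text
12.28 [-0.1176  0.1557  0.0349 -3.1363  3.2617  5.1548] 0.199
```

>>> {"api": "carry_out", "payload": {"deltas": [0, 0, 0, 0, 0, 0.025]}}

```text
time: 12.4
eef_pos: [0.4694, -0.1374, 0.1118]
tcp_rot: [0.999, 0.046, -0.0, -0.001]
contact_force: [-3.8, 3.3, 5.4]
opening: 0.618
finger_force: 42.7
```

```bash
python3 r.py
```

```text
12.4 [-0.0926  0.1765  0.0349 -3.7572  3.284   5.419 ] 0.198
```

>>> {"api": "carry_out", "payload": {"deltas": [0, 0, 0, 0, 0, 0.025]}}

```text
time: 12.52
eef_pos: [0.4694, -0.1374, 0.1118]
tcp_rot: [0.999, 0.034, -0.0, -0.001]
contact_force: [-3.1, 3.8, 5.5]
opening: 0.616
finger_force: 42.7
```

```bash
python3 r.py; python3 st.py
```

```text
12.53 [-0.0675  0.0878  0.035  -3.075   3.8247  5.5258] 0.198
Tz [ 0.088  0.022 -0.09  -0.063 -0.109 -0.068 -0.011]
12.525 turn -0.0675 F [-3.07  3.82  5.53] T mean [ 0.5936  0.533  -0.033 ] std [0.017 0.022 0.065] q6 1.01 eff6 0.035 [ 0.4694 -0.1374  0.1118] 0.616 42.74026572704315
```

>>> {"api": "carry_out", "payload": {"deltas": [0, 0, 0, 0, 0, 0.025]}}

```text
time: 12.95
eef_pos: [0.4694, -0.1374, 0.1118]
tcp_rot: [1.0, 0.021, -0.0, -0.001]
contact_force: [-3.4, 3.8, 4.7]
opening: 0.619
finger_force: 42.8
```

```bash
python3 r.py
```

```text
12.95 [-0.0427  0.1563  0.0164 -3.4427  3.8039  4.7317] 0.202
```

>>> {"api": "carry_out", "payload": {"deltas": [0, 0, 0, 0, 0, 0.025]}}

```text
time: 13.08
eef_pos: [0.4694, -0.1374, 0.1118]
tcp_rot: [1.0, 0.009, -0.0, -0.001]
contact_force: [-3.6, 3.1, 5.0]
opening: 0.616
finger_force: 42.8
```

```bash
python3 r.py
```

```text
13.07 [-0.0176  0.1646  0.0347 -3.616   3.1183  5.0484] 0.198
```

>>> {"api": "carry_out", "payload": {"deltas": [0, 0, 0, 0, 0, 0.025]}}

```text
time: 13.2
eef_pos: [0.4694, -0.1374, 0.1118]
tcp_rot: [1.0, -0.004, -0.0, -0.001]
contact_force: [-3.4, 2.8, 5.4]
opening: 0.621
finger_force: 42.8
```

```bash
python3 r.py
```

```text
13.2 [ 0.0075  0.1185  0.035  -3.4219  2.8275  5.4408] 0.198
```

>>> {"api": "carry_out", "payload": {"deltas": [0, 0, 0, 0, 0, 0.025]}}

```text
time: 13.32
eef_pos: [0.4694, -0.1374, 0.1118]
tcp_rot: [1.0, -0.016, -0.0, -0.001]
contact_force: [-3.4, 3.4, 6.0]
opening: 0.62
finger_force: 42.8
```

```bash
python3 r.py
```

```text
13.32 [ 0.0324  0.0973  0.0351 -3.4272  3.4433  5.9755] 0.197
```

>>> {"api": "carry_out", "payload": {"deltas": [0, 0, 0, 0, 0, 0.025]}}

```text
time: 13.45
eef_pos: [0.4694, -0.1374, 0.1118]
tcp_rot: [1.0, -0.029, -0.0, -0.001]
contact_force: [-2.9, 2.0, 6.3]
opening: 0.619
finger_force: 42.8
```

```bash
python3 r.py; python3 st.py
```

```text
13.45 [ 0.0574  0.1917  0.0351 -2.8539  1.9683  6.2954] 0.199
Tz [ 0.192  0.011 -0.079 -0.113 -0.084 -0.126 -0.062]
13.45 turn 0.0574 F [-2.85  1.97  6.3 ] T mean [ 0.5786  0.5197 -0.0374] std [0.034 0.026 0.102] q6 1.135 eff6 0.0351 [ 0.4694 -0.1374  0.1118] 0.619 42.75495707988739
```

>>> {"api": "carry_out", "payload": {"deltas": [0, 0, 0, 0, 0, 0.025]}}

```text
time: 13.88
eef_pos: [0.4694, -0.1374, 0.1119]
tcp_rot: [0.999, -0.041, -0.0, -0.001]
contact_force: [-2.9, 3.0, 6.0]
opening: 0.619
finger_force: 42.8
```

```bash
python3 r.py
```

```text
13.88 [ 0.0824  0.1683  0.0168 -2.9342  2.9878  5.9972] 0.202
```

>>> {"api": "carry_out", "payload": {"deltas": [0, 0, 0, 0, 0, 0.025]}}

```text
time: 14.0
eef_pos: [0.4694, -0.1374, 0.1118]
tcp_rot: [0.999, -0.054, -0.0, -0.001]
contact_force: [-2.5, 3.6, 6.6]
opening: 0.62
finger_force: 42.8
```

```bash
python3 r.py
```

```text
14.0 [ 0.1074  0.1701  0.0358 -2.524   3.601   6.5724] 0.198
```

>>> {"api": "carry_out", "payload": {"deltas": [0, 0, 0, 0, 0, 0.025]}}

```text
time: 14.12
eef_pos: [0.4694, -0.1375, 0.1119]
tcp_rot: [0.998, -0.066, -0.0, -0.001]
contact_force: [-4.1, 3.5, 5.9]
opening: 0.615
finger_force: 42.8
```

```bash
python3 r.py
```

```text
14.12 [ 0.1324  0.1351  0.0467 -4.0746  3.5146  5.9063] 0.197
```

>>> {"api": "carry_out", "payload": {"deltas": [0, 0, 0, 0, 0, 0.025]}}

```text
time: 14.25
eef_pos: [0.4694, -0.1375, 0.1119]
tcp_rot: [0.997, -0.079, -0.0, -0.001]
contact_force: [-4.4, 2.5, 5.9]
opening: 0.616
finger_force: 42.8
```

```bash
python3 r.py
```

```text
14.25 [ 0.1573  0.1675  0.0567 -4.3534  2.5437  5.8579] 0.197
```

>>> {"api": "carry_out", "payload": {"deltas": [0, 0, 0, 0, 0, 0.025]}}

```text
time: 14.38
eef_pos: [0.4694, -0.1375, 0.1119]
tcp_rot: [0.996, -0.091, -0.0, -0.001]
contact_force: [-3.6, 2.2, 5.0]
opening: 0.616
finger_force: 42.8
```

```bash
python3 r.py; python3 st.py
```

```text
14.38 [ 0.1822  0.236   0.0667 -3.5773  2.2417  4.9676] 0.198
Tz [ 0.236  0.038 -0.064 -0.069 -0.088 -0.03  -0.081]
14.375 turn 0.1822 F [-3.58  2.24  4.97] T mean [ 0.5594  0.521  -0.0082] std [0.016 0.035 0.107] q6 1.26 eff6 0.0667 [ 0.4694 -0.1375  0.1119] 0.616 42.7564412355423
```

Joint-6 effort is a clean signal. It holds at 0.035, then ramps from turn ≈0.105, so contact is there and the press is now about 4.7 N. I need about 0.13 rad more.

>>> {"api": "carry_out", "payload": {"deltas": [0, 0, 0, 0, 0, 0.025]}}

```text
time: 14.8
eef_pos: [0.4694, -0.1375, 0.1119]
tcp_rot: [0.995, -0.103, -0.0, -0.001]
contact_force: [-3.4, 3.4, 5.3]
opening: 0.615
finger_force: 42.8
```

```bash
python3 r.py
```

```text
14.8 [ 0.2072  0.1795  0.0584 -3.397   3.4113  5.329 ] 0.201
```

>>> {"api": "carry_out", "payload": {"deltas": [0, 0, 0, 0, 0, 0.025]}}

```text
time: 14.92
eef_pos: [0.4694, -0.1375, 0.1118]
tcp_rot: [0.993, -0.116, -0.0, -0.001]
contact_force: [-3.6, 3.4, 5.7]
opening: 0.622
finger_force: 42.8
```

```bash
python3 r.py
```

```text
14.93 [ 0.2322  0.1955  0.0863 -3.6307  3.3972  5.713 ] 0.199
```

>>> {"api": "carry_out", "payload": {"deltas": [0, 0, 0, 0, 0, 0.025]}}

```text
time: 15.05
eef_pos: [0.4694, -0.1375, 0.1118]
tcp_rot: [0.992, -0.128, -0.0, -0.001]
contact_force: [-3.9, 3.3, 5.2]
opening: 0.621
finger_force: 42.8
```

```bash
python3 r.py
```

```text
15.05 [ 0.2571  0.2225  0.0966 -3.8793  3.3367  5.207 ] 0.198
```

>>> {"api": "carry_out", "payload": {"deltas": [0, 0, 0, 0, 0, 0.025]}}

```text
time: 15.18
eef_pos: [0.4694, -0.1375, 0.1119]
tcp_rot: [0.99, -0.141, -0.0, -0.001]
contact_force: [-3.8, 3.4, 5.2]
opening: 0.617
finger_force: 42.7
```

```bash
python3 r.py
```

```text
15.18 [ 0.282   0.2691  0.1065 -3.807   3.4277  5.1794] 0.198
```

>>> {"api": "carry_out", "payload": {"deltas": [0, 0, 0, 0, 0, 0.025]}}

```text
time: 15.3
eef_pos: [0.4694, -0.1375, 0.1119]
tcp_rot: [0.988, -0.153, -0.0, -0.001]
contact_force: [-2.6, 2.8, 5.7]
opening: 0.625
finger_force: 42.7
```

```bash
python3 r.py
```

```text
15.3 [ 0.307   0.2542  0.1165 -2.5947  2.8088  5.6539] 0.2
```

>>> {"api": "carry_out", "payload": {"deltas": [0, 0, 0, 0, 0, 0.012, 0, 0, 0, 0, 0, 0.012, 0, 0, 0, 0, 0, 0.012]}}

```text
time: 15.68
eef_pos: [0.4694, -0.1375, 0.1118]
tcp_rot: [0.987, -0.159, -0.0, -0.001]
contact_force: [-4.4, 3.3, 5.1]
opening: 0.622
finger_force: 42.7
```

```bash
python3 r.py
python3 - <<'E'
from h import *
s=ctrl.get_state();p,d=ctrl.read_camera("wrist");cv2.imwrite("pics/w3.png",p[150:400,170:470,::-1].repeat(2,0).repeat(2,1))
E
```

```text
15.68 [ 0.3188  0.1089  0.0974 -4.3967  3.337   5.1408] 0.001
```

View pics/w3.png

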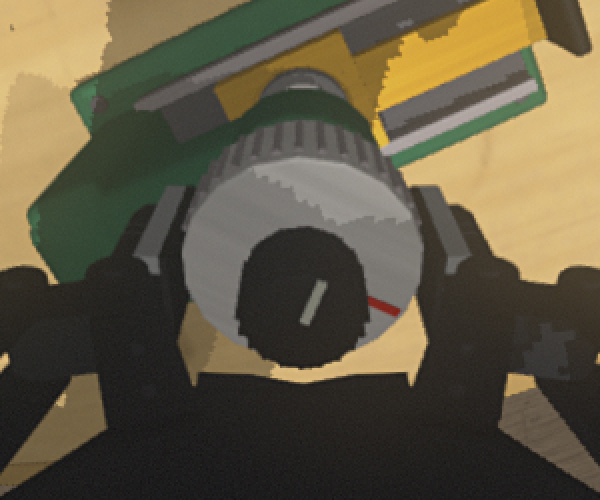

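The grip is good: the pads are on the ring, the red mark is turned to (385,305) in the crop, and the black knob at (303,297) is clear of the fingers. The press is about 12.5–13 N, so I release and rise straight up.

>>> {"api": "carry_out", "payload": {"deltas": [0, 0, 0, 0, 0, 0, 0, 0, 0, 0, 0, 0, 0, 0, 0, 0, 0, 0, 0, 0, 0, 0, 0, 0, 0, 0, 0, 0, 0, 0], "grip": 100}}

```text
time: 16.35
eef_pos: [0.4695, -0.1381, 0.1103]
tcp_rot: [0.987, -0.159, -0.0, -0.0]
contact_force: [-0.2, -0.3, -0.4]
opening: 0.998
finger_force: 0.0
```

>>> {"api": "carry_out", "payload": {"deltas": [0, 0, -0.02, 0, 0, 0, 0, 0, -0.05, 0, 0, 0, 0, 0, -0.09, 0, 0, 0, 0, 0, -0.13, 0, 0, 0, 0, 0, -0.134, 0, 0, 0]}}

```text
time: 16.98
eef_pos: [0.4712, -0.139, 0.2482]
tcp_rot: [0.987, -0.159, 0.004, 0.001]
contact_force: [-0.0, -0.4, -0.1]
opening: 1.002
finger_force: 0.0
```

>>> {"api": "carry_out", "payload": {"deltas": [0, 0, 0, 0, 0, -0.15, 0, 0, 0, 0, 0, -0.3, 0, 0, 0, 0, 0, -0.42, 0, 0.08, 0, 0, 0, -0.42, 0, 0.08, 0, 0, 0, -0.42]}}

```text
time: 17.6
eef_pos: [0.4432, -0.2155, 0.2427]
tcp_rot: [0.999, 0.049, -0.001, -0.001]
contact_force: [-0.3, 0.2, -1.0]
opening: 1.003
finger_force: 0.0
```

Run:
```python
from h import *
s=ctrl.get_state();print(s["time"],s["eef_pos"],s["tcp_rot"],s["contact_force"])
p,d=ctrl.read_camera("wrist");cv2.imwrite("pics/w4.png",p[:,:,::-1]);C=wcloud(d,s)
a=cv2.imread("pics/w2.png");b=p[:,:,::-1]
def mark(C,im):
    k=np.all((C>[.45,-.158,.15])&(C<[.49,-.118,.166]),-1);g=im.min(-1)
    q=C[k];c=np.array([.4693,-.1383]);w=k&(g>110)&(np.hypot(C[...,0]-c[0],C[...,1]-c[1])<.0125);return q.shape,w.sum(),C[w][:,:2].mean(0)-q[:,:2].mean(0)
def red(C,im):
    i=im.astype(int);k=np.all((C>[.44,-.168,.13])&(C<[.5,-.108,.145]),-1)&(i[...,2]>i[...,1]+50);q=C[k][:,:2].mean(0)-[.4694,-.138];return q,np.arctan2(q[1],q[0])
C2=np.load("w2c.npy")
print(mark(C2,a),mark(C,b));print(red(C2,a),red(C,b))
Q=C.reshape(-1,3);q=Q[np.all((Q>[.45,-.27,.04])&(Q<[.52,-.21,.08]),1)];print(cv2.minAreaRect((q[:,:2]*1000).astype(np.float32)))
cv2.imwrite("pics/cmp.png",np.hstack([cv2.resize(x[120:240,150:360],None,fx=1.9,fy=1.9) for x in(a,b)]))
```

```text
17.6 [ 0.44320069 -0.21547485  0.24272129] [ 9.98784855e-01  4.92678885e-02 -1.04744851e-03 -6.25726425e-04] [-0.33052588  0.16656055 -1.01022639]
((762, 3), np.int64(2), array([ 0.00338347, -0.00238812])) ((827, 3), np.int64(12), array([ 0.00500482, -0.00312951]))
(array([ 0.0017471 , -0.02069059]), np.float64(-1.4865567393338655)) (array([-0.01566577, -0.01423093]), np.float64(-2.404150874264667))
((480.6300354003906, -241.52755737304688), (29.13926124572754, 8.807644844055176), 6.100021839141846)
```

View pics/cmp.png

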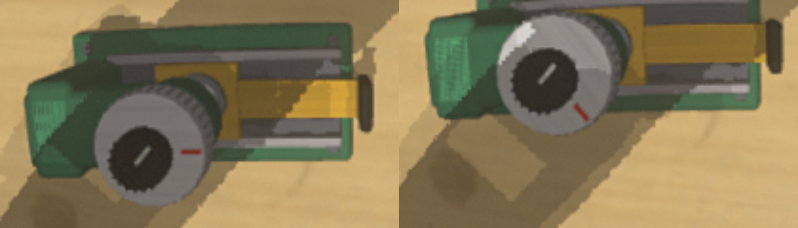

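In the before/after crop the red mark has turned 0.918 rad, matching the tool's 0.921 rad, so there was no slip or spring-back. The white line is unchanged and the carrier is still home.

```bash
python3 -c "
from plant import ctrl
print(ctrl.sign_off())"
```

```text
the job is handed in; nothing more can be done
None
```

The job is handed in: the carrier is fully home, the coarse ring is turned clockwise to a press of about 12.5–13 N (estimated from joint torque and turn angle), the fine knob's mark looks unmoved, I did not go near the loupe or oil cups, and the robot is clear.

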